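# Tighten the glue-up press crosswise in two passes

### The job

Clamp the glued panel evenly by tightening the press's four levers clockwise in crisscross order, in two passes. First pass: turn one lever to its yellow dot, then the diagonally opposite lever, then the other diagonal pair, each just to its yellow dot. Second pass: in the same crisscross way turn each lever fully home to its red dot, and leave the squash, tape dispenser, caddy and glue bottle where they are.

Things in the scene. Friction and masses are not known exactly. Their poses are not given: they have to be found in the camera images.
- press: plywood glue-up press, fixed: boards 300 x 360 and 290 x 340 mm with panels between, top face 66 mm above the table. Origin on the table under its centre; x away from the robot (yaw up to 0.25 rad), y left, z up. Four identical one-armed levers on the top face, pivots at x +-62, y +-85 mm. 76 mm from each pivot a 13 mm yellow dot (half-way) and red dot (fully tight) are painted on it
- lever_far_left (a joint): black clamp lever at the far-left corner as the robot sees it (left = +y). Radians, growing CLOCKWISE seen from above: 0 = loose, pointing along the press's -x; 0.8 = at its yellow dot; 1.6 = at its red dot and hard stop, fully tight, along the press's +y. At q it points along (-cos q, sin q) in the press frame. Starts at 0 to 0.25. Friction 0.2 N m (4 N at 50 mm); stays where left
- pivot_far_left (a point): point on the far-left lever's vertical pivot axis, at its arm's mid-height, 96 mm above the table (30 mm above the press's top face). The hub around it is 30 mm across and ends, with its steel stud, 116 mm above the table
- lever_far_left_tip (a point): centre of the far-left lever's orange end knob (17 mm across), 57.5 mm from the pivot, 96 mm above the table. The level arm between hub and knob is 13 mm wide, 88 to 104 mm above the table, open beneath; its side can be pushed with shut fingers
- lever_far_right (a joint): black clamp lever at the far-right corner as the robot sees it (left = +y). Radians, growing CLOCKWISE seen from above: 0 = loose, pointing along the press's -x; 0.8 = at its yellow dot; 1.6 = at its red dot and hard stop, fully tight, along the press's +y. At q it points along (-cos q, sin q) in the press frame. Starts at 0 to 0.25. Friction 0.2 N m (4 N at 50 mm); stays where left
- pivot_far_right (a point): point on the far-right lever's vertical pivot axis, at its arm's mid-height, 96 mm above the table (30 mm above the press's top face). The hub around it is 30 mm across and ends, with its steel stud, 116 mm above the table
- lever_far_right_tip (a point): centre of the far-right lever's orange end knob (17 mm across), 57.5 mm from the pivot, 96 mm above the table. The level arm between hub and knob is 13 mm wide, 88 to 104 mm above the table, open beneath; its side can be pushed with shut fingers
- lever_near_left (a joint): black clamp lever at the near-left corner as the robot sees it (left = +y). Radians, growing CLOCKWISE seen from above: 0 = loose, pointing along the press's -x; 0.8 = at its yellow dot; 1.6 = at its red dot and hard stop, fully tight, along the press's +y. At q it points along (-cos q, sin q) in the press frame. Starts at 0 to 0.25. Friction 0.2 N m (4 N at 50 mm); stays where left
- pivot_near_left (a point): point on the near-left lever's vertical pivot axis, at its arm's mid-height, 96 mm above the table (30 mm above the press's top face). The hub around it is 30 mm across and ends, with its steel stud, 116 mm above the table
- lever_near_left_tip (a point): centre of the near-left lever's orange end knob (17 mm across), 57.5 mm from the pivot, 96 mm above the table. The level arm between hub and knob is 13 mm wide, 88 to 104 mm above the table, open beneath; its side can be pushed with shut fingers
- lever_near_right (a joint): black clamp lever at the near-right corner as the robot sees it (left = +y). Radians, growing CLOCKWISE seen from above: 0 = loose, pointing along the press's -x; 0.8 = at its yellow dot; 1.6 = at its red dot and hard stop, fully tight, along the press's +y. At q it points along (-cos q, sin q) in the press frame. Starts at 0 to 0.25. Friction 0.2 N m (4 N at 50 mm); stays where left
- pivot_near_right (a point): point on the near-right lever's vertical pivot axis, at its arm's mid-height, 96 mm above the table (30 mm above the press's top face). The hub around it is 30 mm across and ends, with its steel stud, 116 mm above the table
- lever_near_right_tip (a point): centre of the near-right lever's orange end knob (17 mm across), 57.5 mm from the pivot, 96 mm above the table. The level arm between hub and knob is 13 mm wide, 88 to 104 mm above the table, open beneath; its side can be pushed with shut fingers
- squash: bystander: dark green squash, 148 mm across, 95 mm high with its stem, loose; origin under its centre
- tape_dispenser: bystander: yellow tape dispenser, 150 x 55 mm, 96 mm high, loose; origin under its centre
- caddy: bystander: orange two-part caddy with markers and pots, 130 x 85 mm, 105 mm high with the markers, loose; origin under its centre
- glue_bottle: bystander: white glue bottle with orange cap, 60 mm across, 140 mm high, loose; origin under its centre

How it is judged:
By the outcome, as a careful person would: the job done as asked, in the order asked, and still so for the second after the job is handed in, with the robot touching nothing.
It also fails if it takes over 67 s, if anything falls off the work surface, if the arm or the gripper's body presses on something with over 40 N, if the wrist force passes 120 N, or if a joint passes its speed limit or range.

### The arm

A 7-joint arm with a two-finger parallel gripper is mounted at the origin on the work surface. World frame = base frame: x ahead of the robot, y to its left, z up, the work surface at z = 0. Lengths are in m, angles in rad, forces in N, time in s.
With the tool pointing down it reaches from about 0.425 to 0.925 m from the base axis. Payload 6.8 kg.
Tool frame: the origin (TCP) lies on the front face of the gripper's body, between the roots of the fingers; the fingertips stand 73 mm ahead of it and the grasp point (between the pads) lies 54 mm ahead of it (tcp_to_tips is the distance from the TCP to the fingertips, in m); z points along the fingers, x is the direction in which the jaws open and shut, and the axes are right-handed (so a half turn about z gives the same grasp; the last joint's range is limited). The gripper opens to 85 mm and grips with 20 to 120 N. Pads are 22 mm wide; open, the fingers measure 114 mm over their backs; the gripper's body (76 mm by 85 mm) begins 54 mm behind the grasp point. The pads swing forward as they close: fully open they stand 13 mm farther back than shut.
Start: joints at [-1.252, 0.477, 0.022, 1.555, -0.011, 1.109, -0.083], TCP at [0.279, 0.614, 0.304] pointing down, gripper open.
Joint ranges: [-2.96, 2.96], [-0.34, 2.1], [-1.41, 1.46], [0.24, 2.44], [-1.37, 4.51], [0.17, 1.92], [-2.96, 2.96]. Speed limits (rad/s): [2.39, 2.39, 3.14, 3.14, 3.14, 3.14, 3.14].

### API

Orientations are given as a unit quaternion [w, x, y, z].
In Python, from station import get_obs, read_camera, hand_in, look_for, silhouettes, tcp_to_tips gives the robot as it stands. The module is installed in compiled form; this text tells all that it offers.
- The arm moves only by the tool apply_moves, never from a script. Its argument "moves" is a list of rows, each a list of 3 entries, a list of its own where there are three numbers: the shift along the tool's x, y, z in units of 25 mm (1.0 is 25 mm), then the turn, a rotation vector about the tool's x, y, z in units of 10 degrees (1.0 is 10 degrees), then the gripper's target within -1 to 1 (fully open at 1, half-way at 0, shut at -1). In form: [[[dx, dy, dz], [rx, ry, rz], jaw], ...]. A call has 1 to 20 rows; each row is the pose to reach, as a shift and turn from the pose commanded when the call began, along the tool's axes at that moment; what a row does not reach only later rows make up. A row lasts 1/8 s, in which the tool goes at most 62.5 mm and 10.7 degrees, less where a joint would pass 70% of its speed; a pose out of reach is approached as far as the arm can. A call with a gripper value outside its range is refused whole. The fingers move at their own pace and stop on an object; "force" is the grip in N (left out, the last holds). Time passes only in rows, so rows that repeat a pose let the fingers close. It gives the time, the measured TCP pose, the force and the opening at its end, in the units of the state.
- get_obs(): the state, without advancing time (a new reading comes with each control period).
- read_camera(name): name is "side" or "top"; returns a dict with "color" (400x640x3 uint8, red, green, blue), "mtx" (3x3 intrinsics, pixels), "eye" and "rotation" of the camera in the world. Camera axes: x right, y up, looking along -z (the intrinsics and any distortion apply to the point x, -y, -z); pixel columns grow to the right and rows downward; lengths in m; the calibration is good to about 2 mm. A picture is of the moment at which its call begins. There is no depth.
- hand_in(): hands the job in, once; it reports no verdict.
Trained networks look in the newest picture that a camera, given by its name, has taken for a name from the list of things; names that differ only in an ending like _2 or _b are one class to them, and where a whole thing is asked for, a point or a joint stands for the part that bears it (a point fixed in the world has none). Each returns a list of dicts, best first, with "conf" (0 to 1); they miss things now and then, are a little off and sometimes report something else, mostly with a low value. They report only what shows in the picture. A call takes as long as a camera call.
- look_for(camera, query): "pixel" ([row, column] in pixels, amid what is visible of it).
- silhouettes(camera, query): "mask" (400x640 bool, what is visible of it) and "pixel" ([row, column] in pixels, amid what is visible of it).
The state is a dict: "t": time; "q": joint angles; "joint_vel": joint speeds; "joint_torque": joint torques, N m; "eef_pos": TCP position; "tool_rot": TCP orientation; "contact_force": force on the tool from outside, world axes, zero at the start; "torque": the same for the moment, N m; "gripper_width": opening from 0.0 (shut) to 1.0 (fully open).
Only numpy, scipy, OpenCV 4.12 (cv2) and the standard library are available. Lean on these libraries where they do the work, as an engineer would, in place of code of your own. Each camera call takes 0.05 s, during which the arm holds its last target.

## Working session

There is one attempt and no reset: what is moved stays moved. The work goes in short steps, Python scripts to look and compute and a tool call to move; the robot and the scene stay as the last step left them, time stands still between calls to the robot, and variables do not carry over. Pictures are saved under pics/ and viewed, and the job is handed in when it is done.

Besides the shell and the picture viewer there is one more tool, called as name(argument=value, ...) on one line, values as JSON. apply_moves: Moves the arm, as the interface text tells. Its arguments: {"type":"object","properties":{"moves":{"type":"array"},"force":{"type":"number"}},"required":["moves"]}

```bash
mkdir -p pics; ls; cat > h.py <<'E'
import numpy as np, cv2
from station import *
def save(cam,name,crop=None,scale=1):
    d=read_camera(cam); im=d["color"][:,:,::-1]
    if crop: r0,r1,c0,c1=crop; im=im[r0:r1,c0:c1]
    if scale!=1: im=cv2.resize(im,None,fx=scale,fy=scale,interpolation=cv2.INTER_CUBIC)
    cv2.imwrite("pics/"+name,im); return d
def proj(d,P):
    P=np.atleast_2d(P); R=np.array(d["rotation"]); c=(P-np.array(d["eye"]))@R
    p=np.stack([c[:,0],-c[:,1],-c[:,2]],1); u=p@np.array(d["mtx"]).T
    return u[:,:2]/u[:,2:]   # col,row
def unproj(d,px,z):  # px [row,col]
    K=np.array(d["mtx"]); v=np.linalg.inv(K)@np.array([px[1],px[0],1.0]); v=np.array([v[0],-v[1],-v[2]])
    w=np.array(d["rotation"])@v; e=np.array(d["eye"]); return e+w*(z-e[2])/w[2]
E
python3 - <<'E'
from h import *
for c in("top","side"):
    d=save(c,c+"0.png"); print(c,d.keys(),d["mtx"],d["eye"],d["rotation"])
    for n in ["far_left","far_right","near_left","near_right"]:
        for q in ["pivot_"+n,"lever_"+n+"_tip"]:
            for r in look_for(c,q)[:4]:
                z=0.096 
                print(q,np.round(r["pixel"],1),round(r["conf"],2),unproj(d,r["pixel"],z).round(4))
o=get_obs();print({k:np.round(v,4) for k,v in o.items()}, tcp_to_tips() if callable(tcp_to_tips) else tcp_to_tips)
E
```

```text
pics
top dict_keys(['color', 'mtx', 'eye', 'rotation']) [[383.77217331   0.         324.05309908]
 [  0.         383.77217331 194.71232577]
 [  0.           0.           1.        ]] [0.44257315 0.01802846 1.34190647] [ 0.70781651  0.02887358 -0.01789639 -0.70557907]Traceback (most recent call last):
  File "<stdin>", line 8, in <module>
  File "h.py", line 14, in unproj
    w=np.array(d["rotation"])@v; e=np.array(d["eye"]); return e+w*(z-e[2])/w[2]
      ~~~~~~~~~~~~~~~~~~~~~~~^~
ValueError: matmul: Input operand 1 has a mismatch in its core dimension 0, with gufunc signature (n?,k),(k,m?)->(n?,m?) (size 3 is different from 4)
```

```bash
sed -i 's/np.array(d\["rotation"\])/RR(d)/; ' h.py; sed -i '2a from scipy.spatial.transform import Rotation as Ro\ndef RR(d):\n    q=np.array(d["rotation"]); return Ro.from_quat(q[[1,2,3,0]]).as_matrix()' h.py
python3 - <<'E'
from h import *
for c in("top","side"):
    d=save(c,c+"0.png"); print(c,d["mtx"],d["eye"],d["rotation"])
    for n in ["far_left","far_right","near_left","near_right"]:
        for q in ["pivot_"+n,"lever_"+n+"_tip"]:
            for r in look_for(c,q)[:4]:
                z=0.096 
                print(q,np.round(r["pixel"],1),round(r["conf"],2),unproj(d,r["pixel"],z).round(4))
o=get_obs();print({k:np.round(v,4) for k,v in o.items()}, tcp_to_tips() if callable(tcp_to_tips) else tcp_to_tips)
E
```

```text
top [[383.77217331   0.         324.05309908]
 [  0.         383.77217331 194.71232577]
 [  0.           0.           1.        ]] [0.44257315 0.01802846 1.34190647] [ 0.70781651  0.02887358 -0.01789639 -0.70557907]
pivot_far_left [188.  320.9] 0.65 [0.547  0.0479 0.096 ]
lever_far_left_tip [174.2 290.8] 0.6 [0.592  0.1465 0.096 ]
pivot_far_right [185.9 320.8] 0.62 [0.5539 0.0482 0.096 ]
lever_far_right_tip [209.8 453. ] 0.45 [ 0.4774 -0.379   0.096 ]
lever_far_right_tip [188.5 322.4] 0.22 [0.5454 0.043  0.096 ]
pivot_near_left [186.4 320.4] 0.63 [0.5522 0.0495 0.096 ]
pivot_near_right [187.5 321.7] 0.61 [0.5486 0.0453 0.096 ]
pivot_near_right [211.7 451.1] 0.49 [ 0.4712 -0.3728  0.096 ]
side [[463.23608667   0.         320.14408476]
 [  0.         463.23608667 200.05592861]
 [  0.           0.           1.        ]] [ 0.00153728 -1.05174386  1.0114109 ] [ 0.8781021   0.42213843 -0.10510131 -0.19922239]
pivot_far_left [203.4 320.3] 0.69 [ 0.5142 -0.0369  0.096 ]
lever_far_left_tip [171.3 319. ] 0.46 [0.5876 0.1236 0.096 ]
pivot_far_right [203.6 321.7] 0.75 [ 0.5177 -0.0397  0.096 ]
lever_far_right_tip [194.9 344.4] 0.67 [ 0.604  -0.0303  0.096 ]
pivot_near_left [205.4 321. ] 0.55 [ 0.5118 -0.0468  0.096 ]
pivot_near_right [207.2 322. ] 0.64 [ 0.5107 -0.0561  0.096 ]
lever_near_right_tip [210.5 317. ] 0.59 [ 0.4895 -0.0641  0.096 ]
{'t': np.float64(1.0), 'q': array([-1.2521,  0.477 ,  0.0224,  1.5554, -0.0115,  1.1093, -0.0831]), 'joint_vel': array([-0.0004,  0.0016,  0.0025, -0.0006,  0.0012,  0.0011,  0.0014]), 'joint_torque': array([ 5.00000e-04, -5.96337e+01,  1.60650e+00, -2.81536e+01,
        1.24000e-02,  1.80000e-03,  0.00000e+00]), 'eef_pos': array([0.2794, 0.6145, 0.3039]), 'tool_rot': array([-0.    ,  0.8408,  0.5413,  0.    ]), 'contact_force': array([ 0.2114, -0.2573,  0.1311]), 'torque': array([-0.0441,  0.0072, -0.0318]), 'gripper_width': np.float64(1.0018)} 0.0726
```

```bash
cat h.py
```

```text
import numpy as np, cv2
from station import *
from scipy.spatial.transform import Rotation as Ro
def RR(d):
    q=np.array(d["rotation"]); return Ro.from_quat(q[[1,2,3,0]]).as_matrix()
def save(cam,name,crop=None,scale=1):
    d=read_camera(cam); im=d["color"][:,:,::-1]
    if crop: r0,r1,c0,c1=crop; im=im[r0:r1,c0:c1]
    if scale!=1: im=cv2.resize(im,None,fx=scale,fy=scale,interpolation=cv2.INTER_CUBIC)
    cv2.imwrite("pics/"+name,im); return d
def proj(d,P):
    P=np.atleast_2d(P); R=RR(d); c=(P-np.array(d["eye"]))@R
    p=np.stack([c[:,0],-c[:,1],-c[:,2]],1); u=p@np.array(d["mtx"]).T
    return u[:,:2]/u[:,2:]   # col,row
def unproj(d,px,z):  # px [row,col]
    K=np.array(d["mtx"]); v=np.linalg.inv(K)@np.array([px[1],px[0],1.0]); v=np.array([v[0],-v[1],-v[2]])
    w=RR(d)@v; e=np.array(d["eye"]); return e+w*(z-e[2])/w[2]
```

View pics/top0.png

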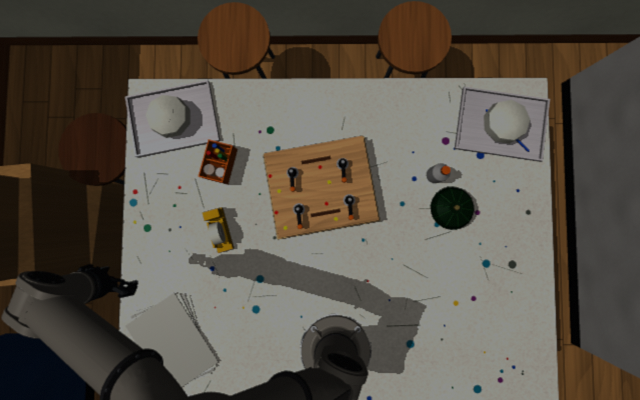

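View pics/side0.png

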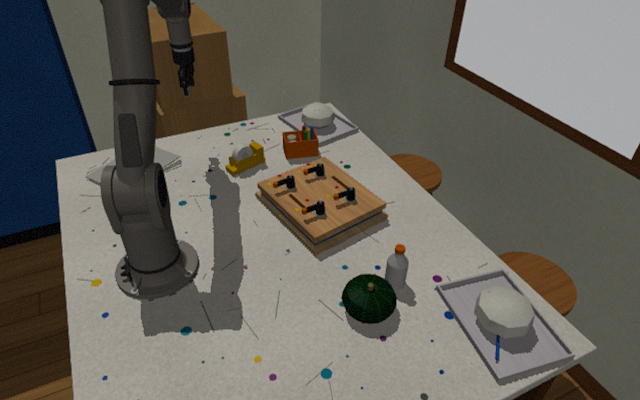

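The top picture shows the press near (187, 322) with dark hubs at about (172,292), (163,343), (209,299) and (200,350). The caddy and tape dispenser are left of it, the bottle and squash right. I'll zoom in.

```bash
python3 - <<'E'
from h import *
save("top","top1.png",(130,245,255,390),5.5)
save("side","side1.png",(150,255,250,395),5.5)
E
```

```text
(no output)
```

View pics/top1.png

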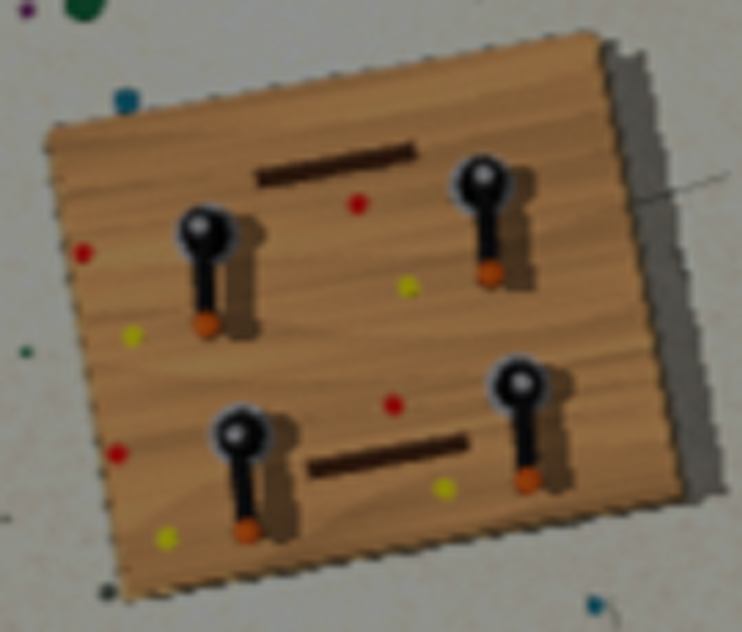

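View pics/side1.png

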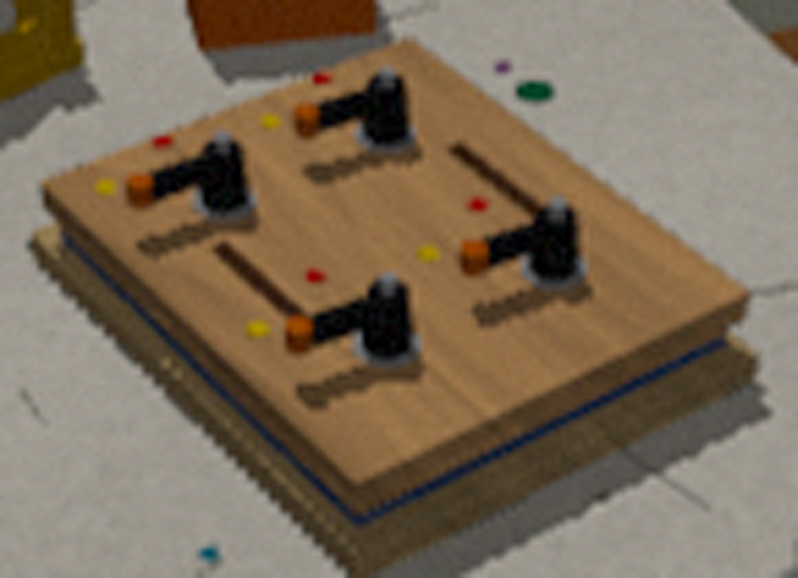

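```bash
cat > fit.py <<'E'
from h import *
from scipy.optimize import least_squares
piv=np.array([[62,85],[62,-85],[-62,85],[-62,-85]])/1000.
names=["FL","FR","NL","NR"]
def dirq(q): return np.array([-np.cos(q),np.sin(q)])
def toW(p,xy,z):
    c,s=np.cos(p[2]),np.sin(p[2]); xy=np.atleast_2d(xy)
    return np.c_[p[0]+c*xy[:,0]-s*xy[:,1],p[1]+s*xy[:,0]+c*xy[:,1],np.full(len(xy),z)]
def blobs(im,kind):
    hsv=cv2.cvtColor(im,cv2.COLOR_RGB2HSV); H,S,V=[hsv[:,:,i].astype(int) for i in range(3)]
    if kind=="yellow": m=(H>=24)&(H<=34)&(S>170)&(V>70)
    if kind=="red": m=((H<=3)|(H>=174))&(S>170)&(V>60)
    if kind=="orange": m=(H>=6)&(H<=14)&(S>190)&(V>90)
    n,l,st,ce=cv2.connectedComponentsWithStats(m.astype(np.uint8),connectivity=8)
    return [(ce[i][0],ce[i][1],st[i,4]) for i in range(1,n) if st[i,4]>=2]
def wcent(im,pt,r,kind):
    # saturation-difference weighted centroid around predicted point
    pass
E
python3 - <<'E'
from fit import *
for c in("top","side"):
    d=read_camera(c)
    box=(130,245,255,390) if c=="top" else (150,255,250,395)
    for k in("yellow","red","orange"):
        print(c,k,[(round(a,1),round(b,1),int(n)) for a,b,n in blobs(d["color"],k) if box[2]<a<box[3] and box[0]<b<box[1]])
E
```

```text
top yellow [(np.float64(328.8), np.float64(181.6), 12), (np.float64(278.5), np.float64(190.5), 12), (np.float64(335.5), np.float64(218.5), 12), (np.float64(284.8), np.float64(227.4), 12)]
top red [(np.float64(319.6), np.float64(166.8), 5), (np.float64(269.5), np.float64(175.5), 4), (np.float64(326.0), np.float64(203.3), 7), (np.float64(275.8), np.float64(212.2), 6)]
top orange [(np.float64(343.8), np.float64(179.5), 18), (np.float64(292.0), np.float64(188.5), 16), (np.float64(350.7), np.float64(216.9), 18), (np.float64(299.4), np.float64(226.4), 15)]
side yellow [(np.float64(259.5), np.float64(153.0), 2), (np.float64(298.5), np.float64(171.5), 4), (np.float64(268.5), np.float64(183.5), 4), (np.float64(327.2), np.float64(195.6), 5), (np.float64(296.3), np.float64(209.4), 7)]
side red [(np.float64(307.5), np.float64(164.0), 2), (np.float64(279.0), np.float64(175.0), 3), (np.float64(336.3), np.float64(186.7), 3), (np.float64(307.0), np.float64(200.0), 3)]
side orange [(np.float64(305.4), np.float64(169.9), 11), (np.float64(275.0), np.float64(182.8), 13), (np.float64(274.5), np.float64(187.0), 2), (np.float64(336.0), np.float64(194.9), 13), (np.float64(303.8), np.float64(208.7), 16)]
```

```bash
cat >> fit.py <<'E'
ORD={"top":[1,0,3,2],"side":[0,2,1,3]}
def dots(c,d,p=None):
    """match colour blobs"""
    box=(130,245,255,390) if c=="top" else (150,255,250,395)
    return {k:[(a,b) for a,b,n in blobs(d["color"],k) if box[2]<a<box[3] and box[0]<b<box[1]] for k in("yellow","red","orange")}
def nearest(pred,lst,tol=6):
    out=[]
    for q in pred:
        if not lst: out.append([np.nan]*2); continue
        D=np.linalg.norm(np.array(lst)-q,axis=1); i=D.argmin()
        out.append(lst[i] if D[i]<tol else [np.nan]*2)
    return np.array(out)
def fitp(ds,p0,n=4):
    p=np.array(p0,float)
    for _ in range(n):
        pairs=[]
        for c,d in ds.items():
            dd=dots(c,d)
            for k,q in(("yellow",.8),("red",1.6)):
                xy=piv+.076*dirq(q); pairs.append((d,xy,nearest(proj(d,toW(p,xy,.0665)),dd[k])))
        def f(p):
            r=np.concatenate([(proj(d,toW(p,xy,.0665))-m).ravel() for d,xy,m in pairs]); return r[np.isfinite(r)]
        p=least_squares(f,p).x
    r=f(p); return p,np.sqrt((r**2).mean()),len(r)
def tips(ds,p):
    out={}
    for c,d in ds.items():
        o=dots(c,d)["orange"]; res=[]
        for i in range(4):
            best=(99,0,None)
            for q in np.arange(-.1,1.75,.005):
                u=proj(d,toW(p,piv[i]+.0575*dirq(q),.096))[0]
                for b in o:
                    e=np.hypot(*(u-b))
                    if e<best[0]: best=(e,q)
            res.append((round(best[1],3),round(best[0],2)))
        out[c]=res
    return out
E
python3 - <<'E'
from fit import *
ds={c:read_camera(c) for c in("top","side")}
p0=[.55,.045,.17]
for s in(["top"],["side"],["top","side"]):
    r=fitp({c:ds[c] for c in s},p0); print(s,r)
p=r[0]
print(tips(ds,p)); print("piv",toW(p,piv,.096).round(4))
for n,z in(("squash",.05),("tape_dispenser",.05),("caddy",.05),("glue_bottle",.07)):
  for c in ds:
    for r in silhouettes(c,n)[:1]:
        print(n,c,r["pixel"],r["conf"],unproj(ds[c],r["pixel"],z).round(3))
E
```

```text
['top'] (array([0.55630263, 0.05084826, 0.1796365 ]), np.float64(0.11250039426133551), 16)
['side'] (array([0.55526001, 0.05158816, 0.17903483]), np.float64(0.11551781171696121), 16)
['top', 'side'] (array([0.55576119, 0.05114623, 0.17927748]), np.float64(0.17379038971910094), 32)
{'top': [(np.float64(0.115), np.float64(0.27)), (np.float64(0.09), np.float64(0.1)), (np.float64(0.06), np.float64(0.26)), (np.float64(0.08), np.float64(0.21))], 'side': [(np.float64(0.23), np.float64(1.03)), (np.float64(0.185), np.float64(1.17)), (np.float64(0.165), np.float64(0.85)), (np.float64(0.24), np.float64(1.08))]}
piv [[ 0.6016  0.1458  0.096 ]
 [ 0.6319 -0.0214  0.096 ]
 [ 0.4796  0.1237  0.096 ]
 [ 0.5099 -0.0435  0.096 ]]
squash top [210.4, 451.0] 0.94 [ 0.477 -0.387  0.05 ]
squash side [301.0, 369.3] 0.8 [ 0.477 -0.407  0.05 ]
tape_dispenser top [229.6, 217.1] 0.64 [0.409 0.398 0.05 ]
tape_dispenser side [156.0, 244.6] 0.88 [0.406 0.391 0.05 ]
caddy top [162.2, 217.0] 0.76 [0.638 0.404 0.05 ]
caddy side [144.1, 302.2] 0.94 [0.639 0.378 0.05 ]
glue_bottle top [173.7, 440.3] 0.87 [ 0.598 -0.348  0.07 ]
glue_bottle side [269.4, 396.2] 0.72 [ 0.591 -0.357  0.07 ]
```

```bash
cat > mv.py <<'E'
from fit import *
P=np.array([0.5558,0.0511,0.1793]); R=.033
def target(i,q,z):
    xy=toW(P,piv[i]+R*dirq(q),z)[0]; return xy,P[2]+np.pi/2-q
def rel(i,q,z,cur=None):
    o=get_obs() if cur is None else cur
    pos=np.array(o["eef_pos"]); t=np.array(o["tool_rot"]); M=Ro.from_quat(t[[1,2,3,0]]).as_matrix()
    xy,psi=target(i,q,z)
    T=np.c_[[np.cos(psi),np.sin(psi),0],[np.sin(psi),-np.cos(psi),0],[0,0,-1]]
    rv=Ro.from_matrix(M.T@T).as_rotvec(degrees=True)/10
    print("t",round(float(o["t"]),3),"target",xy.round(4),"shift",(M.T@(xy-pos)/.025).round(2),"turn",rv.round(2))
def where(i):
    o=get_obs();pos=np.array(o["eef_pos"]); t=np.array(o["tool_rot"]); M=Ro.from_quat(t[[1,2,3,0]]).as_matrix()
    pv=toW(P,piv[i],.096)[0]; psi=np.arctan2(M[1,0],M[0,0])
    d=pos-pv; a=np.arctan2(d[1],d[0]); q=(P[2]+np.pi-a+np.pi)%(2*np.pi)-np.pi
    print("t",round(float(o["t"]),3),"q by pos",round(q,3),"q by yaw",round(P[2]+np.pi/2-psi,3),"r",np.hypot(d[0],d[1]).round(4),"z",pos[2].round(4),"F",np.round(o["contact_force"],1),"w",round(float(o["gripper_width"]),3),"tilt",M[:,2].round(3))
E
python3 - <<'E'
from mv import *
rel(0,.1,.21)
for q,z in((.1,.153),):
  o=get_obs(); 
E
```

```text
t 1.7 target [0.5688 0.1432 0.21  ] shift [-12.37  18.34   3.76] turn [ 0.  -0.  -2.9]
```

apply_moves(moves=[[[-0.6, 0.9, 0.2], [0, 0, -0.15], 0], [[-1.8, 2.7, 0.6], [0, 0, -0.4], 0], [[-3.4, 5.0, 1.0], [0, 0, -0.8], 0], [[-5.2, 7.6, 1.5], [0, 0, -1.2], 0], [[-7.0, 10.3, 2.0], [0, 0, -1.6], 0], [[-8.8, 12.9, 2.6], [0, 0, -2.1], 0], [[-10.4, 15.3, 3.1], [0, 0, -2.5], 0], [[-11.6, 17.1, 3.5], [0, 0, -2.8], 0], [[-12.2, 18.1, 3.7], [0, 0, -2.9], 0], [[-12.37, 18.34, 3.76], [0, 0, -2.9], 0], [[-12.37, 18.34, 3.76], [0, 0, -2.9], 0], [[-12.37, 18.34, 3.76], [0, 0, -2.9], 0]], force=25)

```text
t: 3.2
eef_pos: [0.5685, 0.144, 0.2099]
tool_rot: [-0.0, 0.678, 0.735, 0.0]
contact_force: [0.1, 0.1, -1.5]
gripper_width: 0.502
```

```bash
python3 - <<'E'
from mv import *
where(0); rel(0,.1,.153)
save("top","top2.png",(130,245,235,390),5); save("side","side2.png",(90,255,220,420),4)
where(0)
E
```

```text
t 3.2 q by pos 0.124 q by yaw 0.1 r 0.0332 z 0.2099 F [ 0.1  0.1 -1.5] w 0.502 tilt [-0.     0.001 -1.   ]
t 3.2 target [0.5688 0.1432 0.153 ] shift [-0.03  0.01  2.28] turn [-0. -0.  0.]
t 3.3 q by pos 0.156 q by yaw 0.097 r 0.0334 z 0.2101 F [ 0.1  0.1 -0.4] w 0.499 tilt [ 0.     0.001 -1.   ]
```

View pics/side2.png

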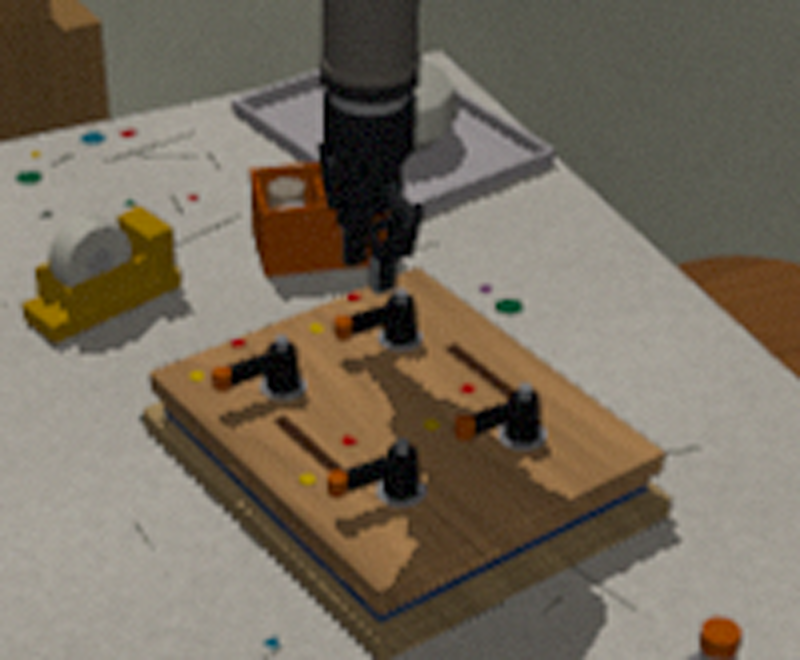

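View pics/top2.png

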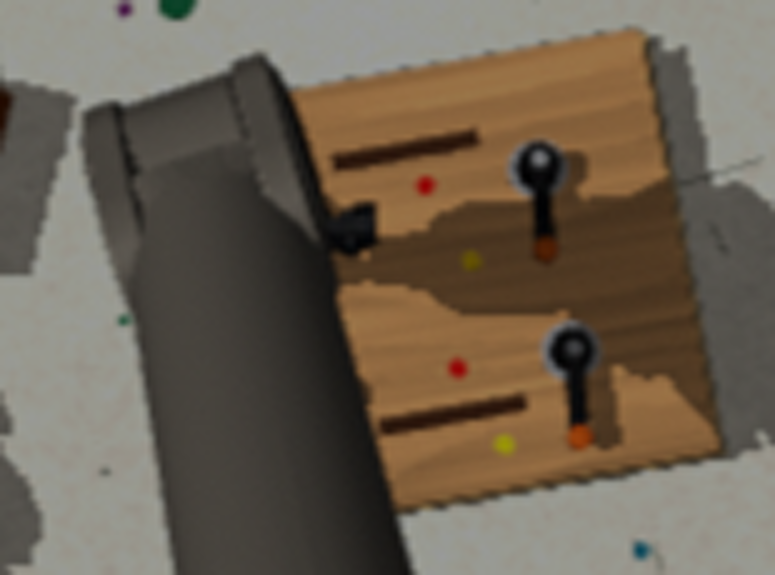

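Side view: the gripper stands over the far-left lever with its fingertips near (265, 385) of the crop. Top view: the arm hides that lever. I descend and close.

apply_moves(moves=[[[0, 0, 0.8], [0, 0, 0], 0], [[0, 0, 1.6], [0, 0, 0], 0], [[0, 0, 2.1], [0, 0, 0], 0], [[0, 0, 2.28], [0, 0, 0], 0], [[0, 0, 2.28], [0, 0, 0], -0.5], [[0, 0, 2.28], [0, 0, 0], -1], [[0, 0, 2.28], [0, 0, 0], -1], [[0, 0, 2.28], [0, 0, 0], -1], [[0, 0, 2.28], [0, 0, 0], -1]], force=25)

```text
t: 4.42
eef_pos: [0.569, 0.1436, 0.1535]
tool_rot: [0.0, 0.678, 0.735, 0.001]
contact_force: [-1.8, 1.1, 5.8]
gripper_width: 0.149
```

```bash
python3 - <<'E'
from mv import *
where(0)
save("side","side3.png",(110,225,240,400),5)
where(0);o=get_obs();print(np.round(o["torque"],2))
E
```

```text
t 4.425 q by pos 0.111 q by yaw 0.1 r 0.0327 z 0.1535 F [-1.8  1.1  5.8] w 0.149 tilt [ 0.001  0.001 -1.   ]
t 4.475 q by pos 0.11 q by yaw 0.1 r 0.0327 z 0.1535 F [-1.8  1.4  6.2] w 0.151 tilt [ 0.001  0.001 -1.   ]
[0.26 0.31 0.09]
```

View pics/side3.png

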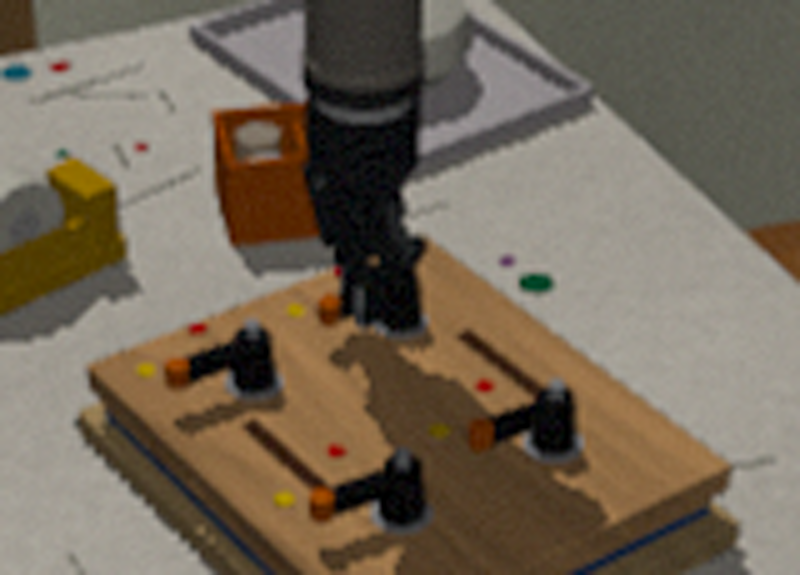

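apply_moves(moves=[[[0.09, 0.0, 0], [0, 0, 0.4], -1], [[0.18, 0.01, 0], [0, 0, 0.8], -1], [[0.3, 0.03, 0], [0, 0, 1.3], -1], [[0.41, 0.07, 0], [0, 0, 1.8], -1], [[0.52, 0.11, 0], [0, 0, 2.3], -1], [[0.62, 0.15, 0], [0, 0, 2.8], -1], [[0.71, 0.21, 0], [0, 0, 3.25], -1], [[0.79, 0.26, 0], [0, 0, 3.65], -1], [[0.83, 0.29, 0], [0, 0, 3.9], -1], [[0.85, 0.31, 0], [0, 0, 4.01], -1], [[0.85, 0.31, 0], [0, 0, 4.01], -1], [[0.85, 0.31, 0], [0, 0, 4.01], -1]])

```text
t: 5.98
eef_pos: [0.5749, 0.1646, 0.1535]
tool_rot: [0.0, 0.889, 0.457, -0.0]
contact_force: [-1.8, -0.4, 7.4]
gripper_width: 0.143
```

```bash
python3 - <<'E'
from mv import *
where(0)
d=save("side","side4.png",(110,225,240,400),5)
where(0);o=get_obs();print(np.round(o["torque"],2),tips({"side":d},P))
E
```

```text
t 5.975 q by pos 0.791 q by yaw 0.8 r 0.0327 z 0.1535 F [-1.8 -0.4  7.4] w 0.143 tilt [ 0. -0. -1.]
t 6.025 q by pos 0.792 q by yaw 0.8 r 0.0327 z 0.1535 F [-3.  -0.6  6.9] w 0.148 tilt [ 0. -0. -1.]
[-0.14  0.51 -0.04] {'side': [(np.float64(0.92), np.float64(0.6)), (np.float64(0.115), np.float64(0.55)), (np.float64(0.16), np.float64(0.63)), (np.float64(0.245), np.float64(1.17))]}
```

View pics/side4.png

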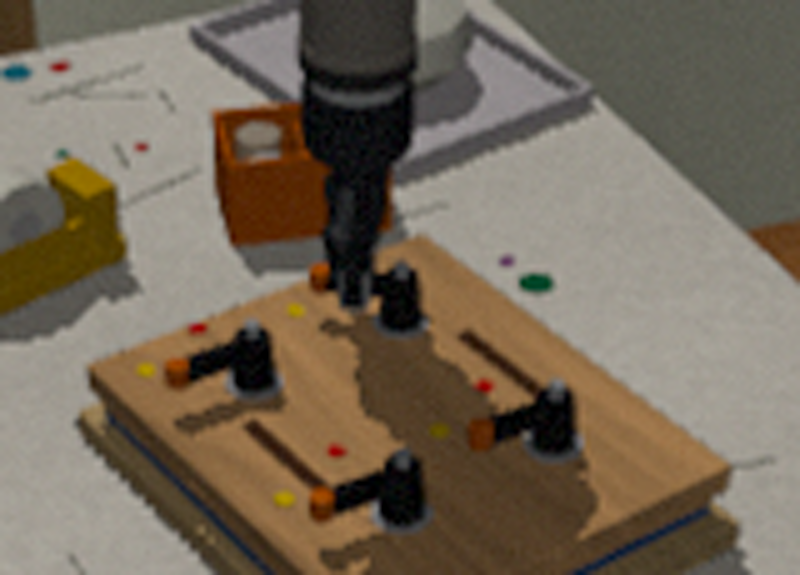

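The far-left lever stands at 0.8 in the grip. I work out the way to near-right.

```bash
python3 - <<'E'
from mv import *
rel(3,.08,.21)
E
```

```text
t 6.025 target [ 0.4771 -0.0469  0.21  ] shift [-9.16  1.74 -2.26] turn [ 0.    0.   -4.13]
```

apply_moves(moves=[[[0, 0, 0], [0, 0, 0], 0], [[0, 0, 0], [0, 0, 0], 0], [[0, 0, -0.2], [0, 0, 0], 0], [[0, 0, -1.0], [0, 0, 0], 0], [[0, 0, -1.9], [0, 0, 0], 0], [[-0.5, 0.1, -2.26], [0, 0, -0.2], 0], [[-1.8, 0.35, -2.26], [0, 0, -0.8], 0], [[-3.6, 0.7, -2.26], [0, 0, -1.6], 0], [[-5.5, 1.05, -2.26], [0, 0, -2.5], 0], [[-7.3, 1.4, -2.26], [0, 0, -3.3], 0], [[-8.6, 1.64, -2.26], [0, 0, -3.9], 0], [[-9.16, 1.74, -2.26], [0, 0, -4.13], 0], [[-9.16, 1.74, -2.26], [0, 0, -4.13], 0], [[-9.16, 1.74, -2.26], [0, 0, -4.13], 0]])

```text
t: 7.78
eef_pos: [0.4776, -0.0459, 0.2096]
tool_rot: [0.0, 0.671, 0.742, 0.0]
contact_force: [0.6, 1.0, -0.1]
gripper_width: 0.5
```

```bash
python3 - <<'E'
from mv import *
where(3)
d=save("top","top5.png",(130,245,255,390),5.5)
ds={"top":d}
print(tips(ds,P)); rel(3,.08,.153); where(3); print(fitp(ds,P))
E
```

```text
t 7.775 q by pos 0.109 q by yaw 0.079 r 0.0325 z 0.2096 F [ 0.6  1.  -0.1] w 0.5 tilt [ 0.001  0.    -1.   ]
{'top': [(np.float64(0.805), np.float64(0.21)), (np.float64(0.085), np.float64(0.16)), (np.float64(0.065), np.float64(0.16)), (np.float64(1.745), np.float64(23.67))]}
t 7.825 target [ 0.4771 -0.0469  0.153 ] shift [-0.05 -0.02  2.26] turn [ 0.   -0.    0.01]
t 7.825 q by pos 0.116 q by yaw 0.078 r 0.0324 z 0.2095 F [-0.3 -0.3  0.2] w 0.501 tilt [ 0.  0. -1.]
(array([0.55621782, 0.05085607, 0.17928426]), np.float64(0.14348640561825332), 16)
```

View pics/top5.png

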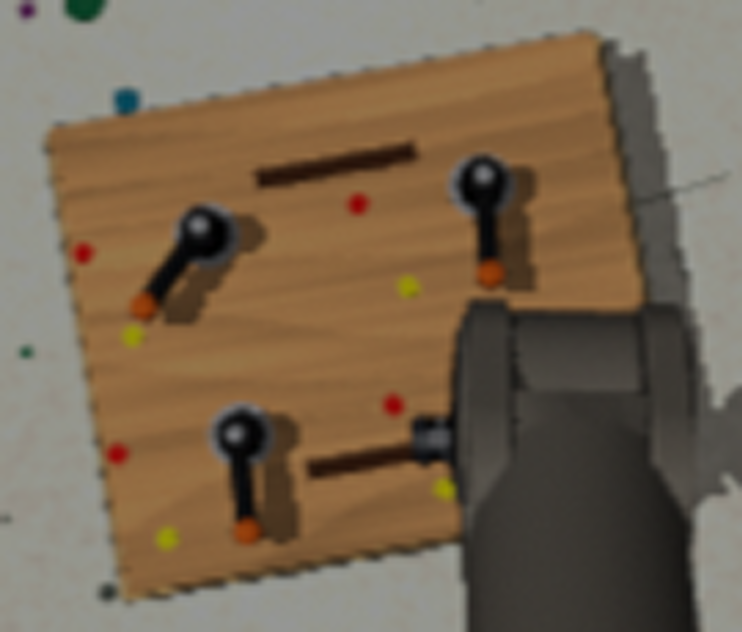

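The far-left knob reads 0.805 from the top camera, at its yellow dot. Now the near-right lever.

apply_moves(moves=[[[0, 0, 0.9], [0, 0, 0], 0], [[0, 0, 1.8], [0, 0, 0], 0], [[0, 0, 2.26], [0, 0, 0], 0], [[0, 0, 2.26], [0, 0, 0], -0.3], [[0, 0, 2.26], [0, 0, 0], -1], [[0, 0, 2.26], [0, 0, 0], -1], [[0, 0, 2.26], [0, 0, 0], -1], [[0, 0, 2.26], [0, 0, 0], -1], [[0.09, 0.0, 2.26], [0, 0, 0.4], -1], [[0.18, 0.01, 2.26], [0, 0, 0.8], -1], [[0.3, 0.03, 2.26], [0, 0, 1.3], -1], [[0.41, 0.07, 2.26], [0, 0, 1.8], -1], [[0.52, 0.11, 2.26], [0, 0, 2.3], -1], [[0.62, 0.15, 2.26], [0, 0, 2.8], -1], [[0.72, 0.21, 2.26], [0, 0, 3.3], -1], [[0.79, 0.27, 2.26], [0, 0, 3.7], -1], [[0.85, 0.31, 2.26], [0, 0, 4.0], -1], [[0.87, 0.33, 2.26], [0, 0, 4.12], -1], [[0.87, 0.33, 2.26], [0, 0, 4.12], -1], [[0.87, 0.33, 2.26], [0, 0, 4.12], -1]])

```text
t: 10.32
eef_pos: [0.4832, -0.0248, 0.1534]
tool_rot: [0.0, 0.889, 0.458, 0.0]
contact_force: [-1.0, -0.5, 5.6]
gripper_width: 0.147
```

```bash
python3 - <<'E'
from mv import *
where(3); rel(1,.09,.21)
E
```

```text
t 10.325 q by pos 0.792 q by yaw 0.798 r 0.0327 z 0.1534 F [-1.  -0.5  5.6] w 0.147 tilt [ 0.001 -0.    -1.   ]
t 10.325 target [ 0.5991 -0.0244  0.21  ] shift [ 2.7   3.77 -2.26] turn [ 0.    0.   -4.06]
```

apply_moves(moves=[[[0, 0, 0], [0, 0, 0], 0], [[0, 0, 0], [0, 0, 0], 0], [[0, 0, -0.2], [0, 0, 0], 0], [[0, 0, -1.0], [0, 0, 0], 0], [[0, 0, -1.9], [0, 0, 0], 0], [[0.15, 0.2, -2.26], [0, 0, -0.2], 0], [[0.6, 0.85, -2.26], [0, 0, -0.9], 0], [[1.2, 1.65, -2.26], [0, 0, -1.8], 0], [[1.8, 2.5, -2.26], [0, 0, -2.7], 0], [[2.4, 3.3, -2.26], [0, 0, -3.6], 0], [[2.7, 3.77, -2.26], [0, 0, -4.06], 0], [[2.7, 3.77, -2.26], [0, 0, -4.06], 0], [[2.7, 3.77, -2.26], [0, 0, -4.06], 0]])

```text
t: 11.95
eef_pos: [0.5983, -0.0239, 0.2089]
tool_rot: [-0.0, 0.675, 0.738, -0.0]
contact_force: [-0.3, -0.9, -0.2]
gripper_width: 0.498
```

```bash
python3 - <<'E'
from mv import *
where(1); d=save("top","top6.png",(130,245,255,390),5.5); e=save("side","side6.png",(110,225,240,400),5)
print(tips({"top":d,"side":e},P)); rel(1,.09,.153); where(1)
E
```

```text
t 11.95 q by pos 0.107 q by yaw 0.091 r 0.0337 z 0.2089 F [-0.3 -0.9 -0.2] w 0.498 tilt [-0.001  0.    -1.   ]
{'top': [(np.float64(0.805), np.float64(0.21)), (np.float64(1.39), np.float64(48.09)), (np.float64(0.065), np.float64(0.16)), (np.float64(1.25), np.float64(38.77))], 'side': [(np.float64(0.92), np.float64(0.6)), (np.float64(0.185), np.float64(1.15)), (np.float64(0.165), np.float64(0.84)), (np.float64(0.89), np.float64(0.48))]}
t 12.05 target [ 0.5991 -0.0244  0.153 ] shift [-0.03  0.03  2.25] turn [-0. -0. -0.]
t 12.05 q by pos 0.109 q by yaw 0.09 r 0.0338 z 0.2092 F [-0.5 -0.6 -0.1] w 0.5 tilt [-0.001  0.    -1.   ]
```

View pics/side6.png

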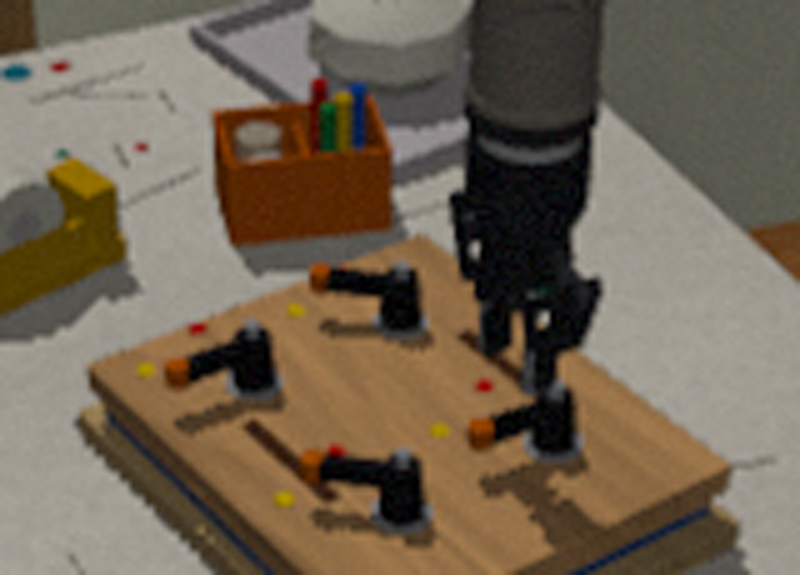

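View pics/top6.png

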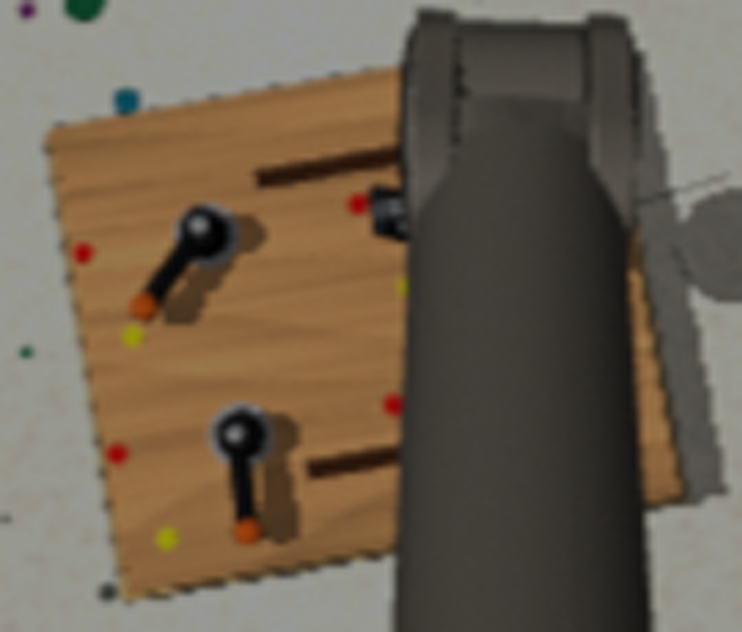

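The side view shows far-left and near-right turned about alike (0.92 and 0.89; this camera reads about 0.1 high against the top one). Now the far-right lever.

apply_moves(moves=[[[0, 0, 0.9], [0, 0, 0], 0], [[0, 0, 1.8], [0, 0, 0], 0], [[0, 0, 2.26], [0, 0, 0], 0], [[0, 0, 2.26], [0, 0, 0], -0.3], [[0, 0, 2.26], [0, 0, 0], -1], [[0, 0, 2.26], [0, 0, 0], -1], [[0, 0, 2.26], [0, 0, 0], -1], [[0, 0, 2.26], [0, 0, 0], -1], [[0.09, 0.0, 2.26], [0, 0, 0.4], -1], [[0.18, 0.01, 2.26], [0, 0, 0.8], -1], [[0.3, 0.03, 2.26], [0, 0, 1.3], -1], [[0.41, 0.07, 2.26], [0, 0, 1.8], -1], [[0.52, 0.11, 2.26], [0, 0, 2.3], -1], [[0.62, 0.15, 2.26], [0, 0, 2.8], -1], [[0.72, 0.21, 2.26], [0, 0, 3.3], -1], [[0.79, 0.26, 2.26], [0, 0, 3.7], -1], [[0.84, 0.3, 2.26], [0, 0, 3.95], -1], [[0.86, 0.32, 2.26], [0, 0, 4.07], -1], [[0.86, 0.32, 2.26], [0, 0, 4.07], -1], [[0.86, 0.32, 2.26], [0, 0, 4.07], -1]])

```text
t: 14.55
eef_pos: [0.6053, -0.0025, 0.1537]
tool_rot: [0.0, 0.889, 0.457, 0.0]
contact_force: [-2.7, -1.3, 6.0]
gripper_width: 0.14
```

```bash
python3 - <<'E'
from mv import *
where(1); rel(2,.07,.21)
E
```

```text
t 14.55 q by pos 0.797 q by yaw 0.8 r 0.0327 z 0.1537 F [-2.7 -1.3  6. ] w 0.14 tilt [ 0.001 -0.001 -1.   ]
t 14.55 target [0.4468 0.1201 0.21  ] shift [ 0.3  -8.01 -2.26] turn [ 0.01  0.   -4.18]
```

apply_moves(moves=[[[0, 0, 0], [0, 0, 0], 0], [[0, 0, 0], [0, 0, 0], 0], [[0, 0, -0.2], [0, 0, 0], 0], [[0, 0, -1.0], [0, 0, 0], 0], [[0, 0, -1.9], [0, 0, 0], 0], [[0.0, -0.4, -2.26], [0, 0, -0.2], 0], [[0.1, -1.6, -2.26], [0, 0, -0.8], 0], [[0.1, -3.2, -2.26], [0, 0, -1.7], 0], [[0.2, -4.9, -2.26], [0, 0, -2.6], 0], [[0.2, -6.5, -2.26], [0, 0, -3.4], 0], [[0.3, -7.6, -2.26], [0, 0, -4.0], 0], [[0.3, -8.01, -2.26], [0, 0, -4.18], 0], [[0.3, -8.01, -2.26], [0, 0, -4.18], 0], [[0.3, -8.01, -2.26], [0, 0, -4.18], 0]])

```text
t: 16.3
eef_pos: [0.4475, 0.1201, 0.2095]
tool_rot: [0.0, 0.668, 0.744, 0.0]
contact_force: [0.5, -0.2, 0.7]
gripper_width: 0.503
```

```bash
python3 - <<'E'
from mv import *
where(2); d=save("top","top7.png",(130,245,255,390),5.5); e=save("side","side7.png",(110,225,240,400),5)
print(tips({"top":d,"side":e},P)); rel(2,.07,.153); where(2)
E
```

```text
t 16.3 q by pos 0.067 q by yaw 0.073 r 0.0323 z 0.2095 F [ 0.5 -0.2  0.7] w 0.503 tilt [ 0.001 -0.    -1.   ]
{'top': [(np.float64(0.805), np.float64(0.07)), (np.float64(0.805), np.float64(0.33)), (np.float64(1.745), np.float64(23.26)), (np.float64(1.745), np.float64(23.43))], 'side': [(np.float64(0.92), np.float64(0.6)), (np.float64(0.89), np.float64(0.56)), (np.float64(0.165), np.float64(0.84)), (np.float64(0.805), np.float64(0.41))]}
t 16.4 target [0.4468 0.1201 0.153 ] shift [ 0.   -0.02  2.26] turn [ 0.    0.   -0.01]
t 16.4 q by pos 0.068 q by yaw 0.073 r 0.0325 z 0.2094 F [ 0.2  0.3 -0.2] w 0.496 tilt [ 0. -0. -1.]
```

View pics/top7.png

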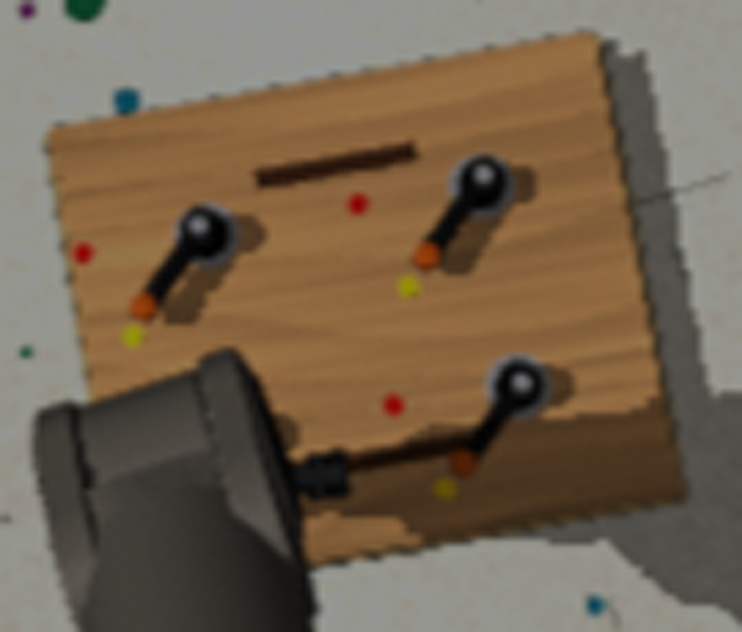

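View pics/side7.png

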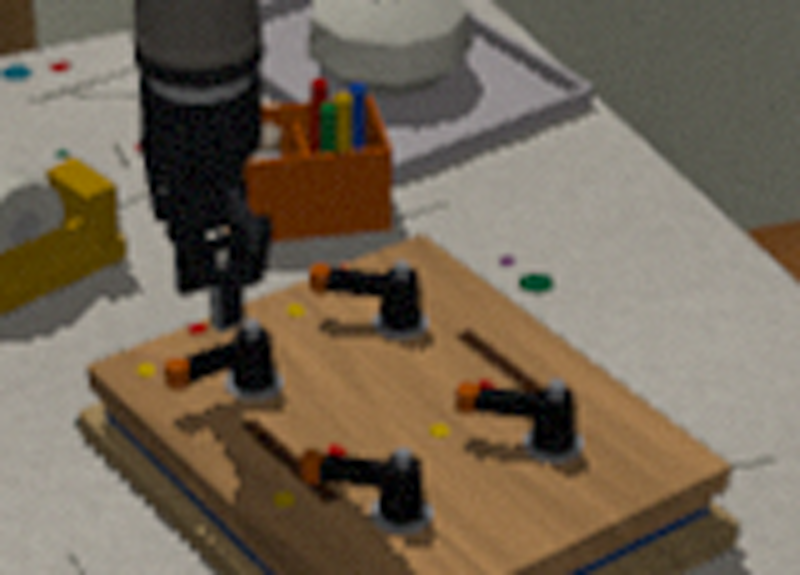

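All three turned levers point at their yellow dots in the top view (far-left knob near (305,145), far-right (255,428), near-right (462,463) in the crop). Now the near-left lever.

apply_moves(moves=[[[0, 0, 0.9], [0, 0, 0], 0], [[0, 0, 1.8], [0, 0, 0], 0], [[0, 0, 2.26], [0, 0, 0], 0], [[0, 0, 2.26], [0, 0, 0], -0.3], [[0, 0, 2.26], [0, 0, 0], -1], [[0, 0, 2.26], [0, 0, 0], -1], [[0, 0, 2.26], [0, 0, 0], -1], [[0, 0, 2.26], [0, 0, 0], -1], [[0.09, 0.0, 2.26], [0, 0, 0.4], -1], [[0.18, 0.01, 2.26], [0, 0, 0.8], -1], [[0.3, 0.03, 2.26], [0, 0, 1.3], -1], [[0.41, 0.07, 2.26], [0, 0, 1.8], -1], [[0.52, 0.11, 2.26], [0, 0, 2.3], -1], [[0.62, 0.15, 2.26], [0, 0, 2.8], -1], [[0.72, 0.21, 2.26], [0, 0, 3.3], -1], [[0.8, 0.27, 2.26], [0, 0, 3.75], -1], [[0.85, 0.31, 2.26], [0, 0, 4.05], -1], [[0.88, 0.33, 2.26], [0, 0, 4.16], -1], [[0.88, 0.33, 2.26], [0, 0, 4.16], -1], [[0.88, 0.33, 2.26], [0, 0, 4.16], -1]])

```text
t: 18.9
eef_pos: [0.4527, 0.1426, 0.1534]
tool_rot: [0.0, 0.889, 0.459, 0.0]
contact_force: [0.4, -5.8, 7.1]
gripper_width: 0.149
```

```bash
python3 - <<'E'
from mv import *
where(2); rel(0,.8,.21)
E
```

```text
t 18.9 q by pos 0.791 q by yaw 0.797 r 0.033 z 0.1534 F [ 0.4 -5.8  7.1] w 0.149 tilt [ 0.001 -0.001 -1.   ]
t 18.9 target [0.5748 0.165  0.21  ] shift [ 3.56  3.47 -2.26] turn [0.   0.   0.02]
```

apply_moves(moves=[[[0, 0, 0], [0, 0, 0], 0], [[0, 0, 0], [0, 0, 0], 0], [[0, 0, -0.2], [0, 0, 0], 0], [[0, 0, -1.0], [0, 0, 0], 0], [[0, 0, -1.9], [0, 0, 0], 0], [[0.2, 0.2, -2.26], [0, 0, 0], 0], [[1.0, 1.0, -2.26], [0, 0, 0], 0], [[2.2, 2.1, -2.26], [0, 0, 0], 0], [[3.2, 3.1, -2.26], [0, 0, 0], 0], [[3.56, 3.47, -2.26], [0, 0, 0.02], 0], [[3.56, 3.47, -2.26], [0, 0, 0.02], 0], [[3.56, 3.47, -2.26], [0, 0, 0.02], 0]])

```text
t: 20.4
eef_pos: [0.5733, 0.1657, 0.209]
tool_rot: [-0.0, 0.889, 0.457, -0.001]
contact_force: [-0.8, -0.4, -0.8]
gripper_width: 0.503
```

```bash
python3 - <<'E'
from mv import *
where(0); d=save("top","top8.png",(130,245,255,390),5.5); e=save("side","side8.png",(110,225,240,400),5)
print(tips({"top":d,"side":e},P)); rel(0,.8,.153); where(0)
E
```

```text
t 20.4 q by pos 0.791 q by yaw 0.8 r 0.0346 z 0.209 F [-0.8 -0.4 -0.8] w 0.503 tilt [-0.002 -0.    -1.   ]
{'top': [(np.float64(-0.1), np.float64(50.16)), (np.float64(0.24), np.float64(34.16)), (np.float64(-0.1), np.float64(38.57)), (np.float64(0.795), np.float64(0.21))], 'side': [(np.float64(0.92), np.float64(0.6)), (np.float64(0.815), np.float64(0.27)), (np.float64(0.9), np.float64(0.61)), (np.float64(0.91), np.float64(0.8))]}
t 20.5 target [0.5748 0.165  0.153 ] shift [0.   0.07 2.25] turn [-0.  0.  0.]
t 20.5 q by pos 0.798 q by yaw 0.8 r 0.0346 z 0.2094 F [-0.3 -0.5  0.2] w 0.495 tilt [-0.001  0.    -1.   ]
```

View pics/side8.png

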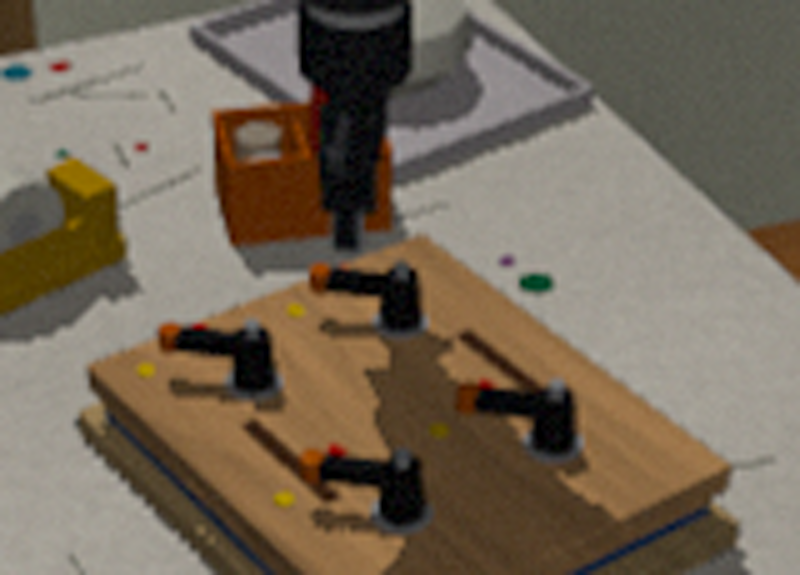

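View pics/top8.png

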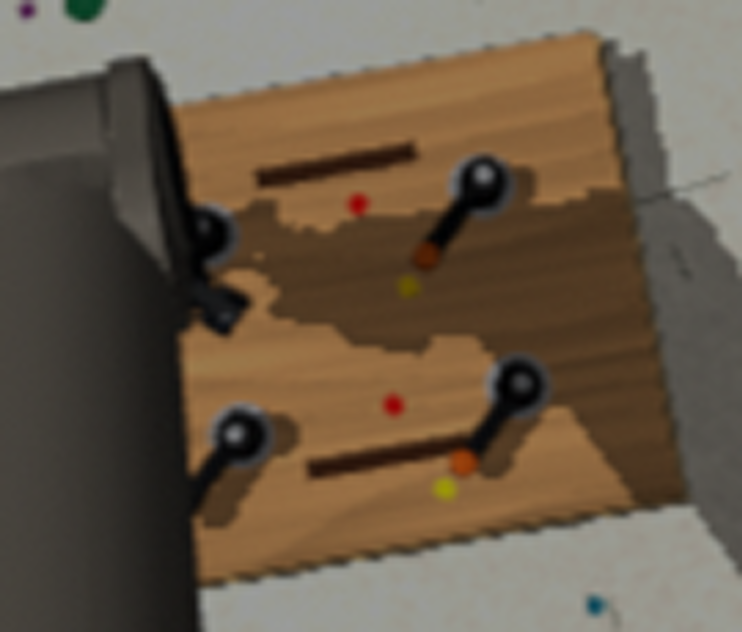

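The first pass is done: all four levers stand at about 0.8 (side view 0.90–0.92 for the far-left, near-left and near-right, with its known bias). The second pass starts at far-left.

apply_moves(moves=[[[0, 0.05, 0.9], [0, 0, 0], 0], [[0, 0.05, 1.8], [0, 0, 0], 0], [[0, 0.05, 2.26], [0, 0, 0], 0], [[0, 0.05, 2.26], [0, 0, 0], -0.3], [[0, 0.05, 2.26], [0, 0, 0], -1], [[0, 0.05, 2.26], [0, 0, 0], -1], [[0, 0.05, 2.26], [0, 0, 0], -1], [[0, 0.05, 2.26], [0, 0, 0], -1], [[0.09, 0.05, 2.26], [0, 0, 0.4], -1], [[0.21, 0.07, 2.26], [0, 0, 0.9], -1], [[0.32, 0.09, 2.26], [0, 0, 1.4], -1], [[0.43, 0.12, 2.26], [0, 0, 1.9], -1], [[0.54, 0.16, 2.26], [0, 0, 2.4], -1], [[0.64, 0.22, 2.26], [0, 0, 2.9], -1], [[0.74, 0.28, 2.26], [0, 0, 3.4], -1], [[0.83, 0.34, 2.26], [0, 0, 3.9], -1], [[0.9, 0.4, 2.26], [0, 0, 4.3], -1], [[0.95, 0.45, 2.26], [0, 0, 4.6], -1], [[0.97, 0.47, 2.26], [0, 0, 4.72], -1], [[0.97, 0.47, 2.26], [0, 0, 4.72], -1]])

```text
t: 23.0
eef_pos: [0.5966, 0.1773, 0.1536]
tool_rot: [0.001, 0.998, 0.064, -0.002]
contact_force: [-9.8, -5.6, 12.2]
gripper_width: 0.145
```

```bash
python3 - <<'E'
from mv import *
where(0); rel(3,.8,.21); o=get_obs(); print(np.round(o["torque"],2),np.round(o["q"],2))
d=save("side","side9.png",(110,225,240,400),5)
E
```

```text
t 23.0 q by pos 1.59 q by yaw 1.623 r 0.032 z 0.1536 F [-9.8 -5.6 12.2] w 0.145 tilt [-0.004 -0.002 -1.   ]
t 23.0 target [ 0.4831 -0.0244  0.21  ] shift [-5.54  7.43 -2.22] turn [-0.    0.03 -4.71]
[-1.07  1.99  0.59] [-0.8   0.63  0.57  1.83 -0.45  0.81  0.13]
```

View pics/side9.png

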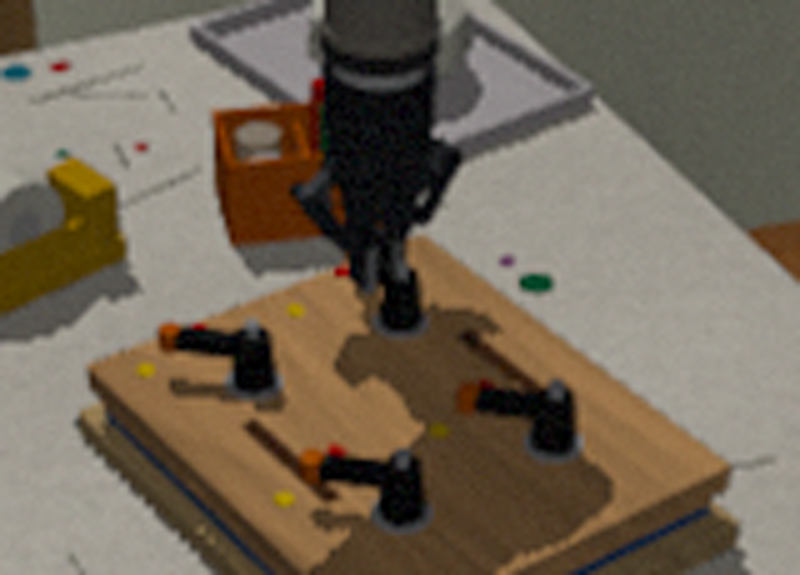

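The far-left lever presses on its stop (about 10 N). Release and go to near-right.

apply_moves(moves=[[[0, 0, 0], [0, 0, 0], 0], [[0, 0, 0], [0, 0, 0], 0], [[0, 0, -0.2], [0, 0, 0], 0], [[0, 0, -1.0], [0, 0, 0], 0], [[0, 0, -1.9], [0, 0, 0], 0], [[-0.3, 0.4, -2.24], [0, 0, -0.3], 0], [[-1.1, 1.5, -2.24], [0, 0, -0.9], 0], [[-2.2, 3.0, -2.24], [0, 0, -1.9], 0], [[-3.3, 4.5, -2.24], [0, 0, -2.8], 0], [[-4.4, 5.9, -2.24], [0, 0, -3.7], 0], [[-5.2, 7.0, -2.24], [0, 0, -4.4], 0], [[-5.54, 7.43, -2.24], [0, 0, -4.71], 0], [[-5.54, 7.43, -2.24], [0, 0, -4.71], 0], [[-5.54, 7.43, -2.24], [0, 0, -4.71], 0]])

```text
t: 24.8
eef_pos: [0.4851, -0.0222, 0.2096]
tool_rot: [0.0, 0.89, 0.457, 0.001]
contact_force: [0.4, -0.0, 1.0]
gripper_width: 0.503
```

```bash
python3 - <<'E'
from mv import *
where(3); d=save("top","top10.png",(130,245,255,390),5.5)
print(tips({"top":d},P)); rel(3,.8,.153); where(3)
E
```

```text
t 24.8 q by pos 0.891 q by yaw 0.802 r 0.0328 z 0.2096 F [ 0.4 -0.   1. ] w 0.503 tilt [ 0.002  0.    -1.   ]
{'top': [(np.float64(1.625), np.float64(0.37)), (np.float64(0.805), np.float64(0.23)), (np.float64(0.8), np.float64(0.09)), (np.float64(1.745), np.float64(23.37))]}
t 24.85 target [ 0.4831 -0.0244  0.153 ] shift [-0.12 -0.01  2.25] turn [ 0.   -0.   -0.01]
t 24.85 q by pos 0.893 q by yaw 0.801 r 0.033 z 0.2094 F [-0.3 -0.3  0.2] w 0.503 tilt [ 0.001  0.    -1.   ]
```

View pics/top10.png

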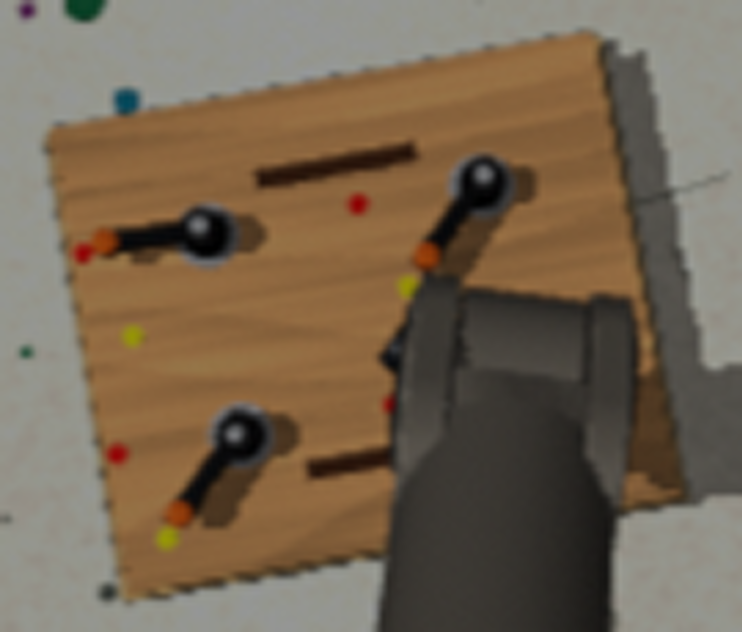

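Far-left now reads 1.62, at the red dot; far-right and near-left still read 0.80. Now near-right to home.

apply_moves(moves=[[[-0.12, 0.0, 0.9], [0, 0, 0], 0], [[-0.12, 0.0, 1.8], [0, 0, 0], 0], [[-0.12, 0.0, 2.25], [0, 0, 0], 0], [[-0.12, 0.0, 2.25], [0, 0, 0], -0.3], [[-0.12, 0.0, 2.25], [0, 0, 0], -1], [[-0.12, 0.0, 2.25], [0, 0, 0], -1], [[-0.12, 0.0, 2.25], [0, 0, 0], -1], [[-0.12, 0.0, 2.25], [0, 0, 0], -1], [[-0.03, 0.0, 2.25], [0, 0, 0.4], -1], [[0.09, 0.02, 2.25], [0, 0, 0.9], -1], [[0.2, 0.04, 2.25], [0, 0, 1.4], -1], [[0.31, 0.07, 2.25], [0, 0, 1.9], -1], [[0.42, 0.11, 2.25], [0, 0, 2.4], -1], [[0.52, 0.17, 2.25], [0, 0, 2.9], -1], [[0.62, 0.23, 2.25], [0, 0, 3.4], -1], [[0.71, 0.29, 2.25], [0, 0, 3.9], -1], [[0.78, 0.35, 2.25], [0, 0, 4.3], -1], [[0.83, 0.4, 2.25], [0, 0, 4.6], -1], [[0.85, 0.42, 2.25], [0, 0, 4.72], -1], [[0.85, 0.42, 2.25], [0, 0, 4.72], -1]])

```text
t: 27.35
eef_pos: [0.5046, -0.0119, 0.1532]
tool_rot: [-0.0, 0.998, 0.063, -0.001]
contact_force: [-4.4, 0.1, 11.4]
gripper_width: 0.14
```

```bash
python3 - <<'E'
from mv import *
where(3); rel(1,.8,.21); o=get_obs(); print(np.round(o["torque"],2))
E
```

```text
t 27.35 q by pos 1.582 q by yaw 1.624 r 0.0321 z 0.1532 F [-4.4  0.1 11.4] w 0.14 tilt [-0.002  0.    -1.   ]
t 27.35 target [ 0.6051 -0.0023  0.21  ] shift [ 4.03  0.12 -2.28] turn [-0.01  0.01 -4.72]
[0.03 0.85 0.57]
```

apply_moves(moves=[[[0.05, 0, 0], [0, 0, 0.1], -1], [[0.05, 0, 0], [0, 0, 0.1], -1]])

```text
t: 27.6
eef_pos: [0.5048, -0.0119, 0.1531]
tool_rot: [-0.0, 0.999, 0.054, -0.002]
contact_force: [-8.4, 0.1, 16.2]
gripper_width: 0.145
```

```bash
python3 - <<'E'
from mv import *
where(3); rel(1,.8,.21); o=get_obs(); print(np.round(o["torque"],2))
E
```

```text
t 27.6 q by pos 1.59 q by yaw 1.641 r 0.0321 z 0.1531 F [-8.4  0.1 16.2] w 0.145 tilt [-0.004  0.001 -1.   ]
t 27.6 target [ 0.6051 -0.0023  0.21  ] shift [ 4.02  0.05 -2.29] turn [-0.01  0.02 -4.82]
[0.02 1.64 0.87]
```

The force grows with the extra push, so near-right is on its stop. On to far-right.

apply_moves(moves=[[[0, 0, 0], [0, 0, 0], 0], [[0, 0, 0], [0, 0, 0], 0], [[0, 0, -0.2], [0, 0, 0], 0], [[0, 0, -1.0], [0, 0, 0], 0], [[0, 0, -1.9], [0, 0, 0], 0], [[0.2, 0.0, -2.26], [0, 0, -0.3], 0], [[0.9, 0.0, -2.26], [0, 0, -1.1], 0], [[1.8, 0.0, -2.26], [0, 0, -2.1], 0], [[2.7, 0.0, -2.26], [0, 0, -3.1], 0], [[3.5, 0.05, -2.26], [0, 0, -4.1], 0], [[3.94, 0.05, -2.26], [0, 0, -4.82], 0], [[3.94, 0.05, -2.26], [0, 0, -4.82], 0], [[3.94, 0.05, -2.26], [0, 0, -4.82], 0]])

```text
t: 29.22
eef_pos: [0.6039, -0.0024, 0.2088]
tool_rot: [-0.0, 0.89, 0.456, -0.0]
contact_force: [0.2, 0.0, 0.3]
gripper_width: 0.5
```

```bash
python3 - <<'E'
from mv import *
where(1); d=save("top","top11.png",(130,245,255,390),5.5); e=save("side","side11.png",(110,225,240,400),5)
print(tips({"top":d,"side":e},P)); rel(1,.8,.153); where(1)
E
```

```text
t 29.225 q by pos 0.776 q by yaw 0.804 r 0.0339 z 0.2088 F [0.2 0.  0.3] w 0.5 tilt [-0.001  0.    -1.   ]
{'top': [(np.float64(1.625), np.float64(0.37)), (np.float64(1.585), np.float64(52.3)), (np.float64(0.8), np.float64(0.09)), (np.float64(1.385), np.float64(48.47))], 'side': [(np.float64(1.645), np.float64(2.21)), (np.float64(0.92), np.float64(0.54)), (np.float64(0.9), np.float64(0.61)), (np.float64(1.62), np.float64(1.46))]}
t 29.325 target [ 0.6051 -0.0023  0.153 ] shift [0.03 0.04 2.24] turn [-0.    0.   -0.02]
t 29.325 q by pos 0.778 q by yaw 0.803 r 0.034 z 0.209 F [0.4 0.1 0.1] w 0.501 tilt [-0.001  0.    -1.   ]
```

View pics/side11.png

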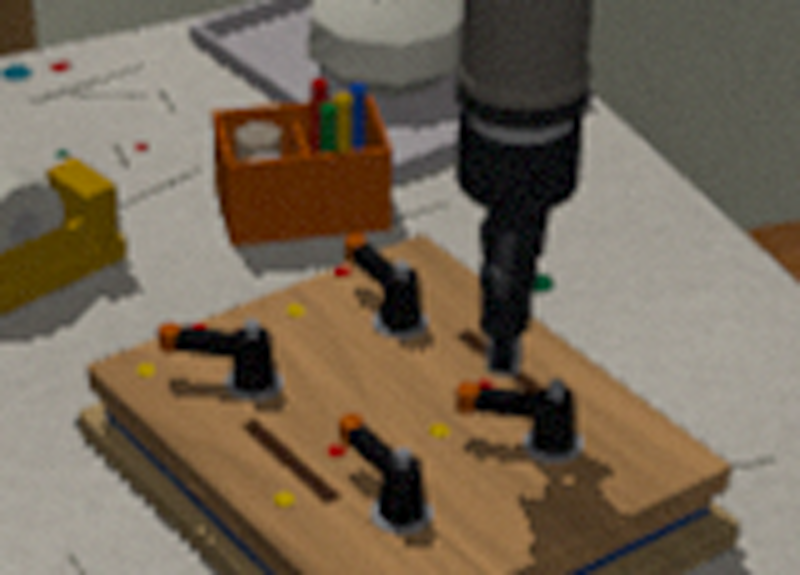

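Far-left and near-right look alike, at home; the other two are at yellow. Now the far-right lever.

apply_moves(moves=[[[0.03, 0.04, 0.9], [0, 0, 0], 0], [[0.03, 0.04, 1.8], [0, 0, 0], 0], [[0.03, 0.04, 2.25], [0, 0, 0], 0], [[0.03, 0.04, 2.25], [0, 0, 0], -0.3], [[0.03, 0.04, 2.25], [0, 0, 0], -1], [[0.03, 0.04, 2.25], [0, 0, 0], -1], [[0.03, 0.04, 2.25], [0, 0, 0], -1], [[0.03, 0.04, 2.25], [0, 0, 0], -1], [[0.12, 0.04, 2.25], [0, 0, 0.4], -1], [[0.24, 0.06, 2.25], [0, 0, 0.9], -1], [[0.35, 0.08, 2.25], [0, 0, 1.4], -1], [[0.46, 0.11, 2.25], [0, 0, 1.9], -1], [[0.57, 0.15, 2.25], [0, 0, 2.4], -1], [[0.67, 0.21, 2.25], [0, 0, 2.9], -1], [[0.77, 0.27, 2.25], [0, 0, 3.4], -1], [[0.86, 0.33, 2.25], [0, 0, 3.9], -1], [[0.93, 0.39, 2.25], [0, 0, 4.3], -1], [[0.98, 0.44, 2.25], [0, 0, 4.6], -1], [[1.04, 0.47, 2.25], [0, 0, 4.75], -1], [[1.04, 0.47, 2.25], [0, 0, 4.75], -1]])

```text
t: 31.82
eef_pos: [0.627, 0.01, 0.1536]
tool_rot: [0.001, 0.998, 0.06, -0.002]
contact_force: [-11.5, -4.9, 15.0]
gripper_width: 0.148
```

```bash
python3 - <<'E'
from mv import *
where(1); rel(2,.8,.21); o=get_obs(); print(np.round(o["torque"],2))
E
```

```text
t 31.825 q by pos 1.595 q by yaw 1.63 r 0.0318 z 0.1536 F [-11.5  -4.9  15. ] w 0.148 tilt [-0.005 -0.002 -1.   ]
t 31.825 target [0.4528 0.1429 0.21  ] shift [-6.29 -6.11 -2.23] turn [-0.01  0.03 -4.76]
[-0.94  2.31  0.74]
```

apply_moves(moves=[[[0, 0, 0], [0, 0, 0], 0], [[0, 0, 0], [0, 0, 0], 0], [[0, 0, -0.2], [0, 0, 0], 0], [[0, 0, -1.0], [0, 0, 0], 0], [[0, 0, -1.9], [0, 0, 0], 0], [[-0.3, -0.3, -2.25], [0, 0, -0.2], 0], [[-1.3, -1.2, -2.25], [0, 0, -0.9], 0], [[-2.5, -2.4, -2.25], [0, 0, -1.9], 0], [[-3.8, -3.7, -2.25], [0, 0, -2.9], 0], [[-5.0, -4.9, -2.25], [0, 0, -3.8], 0], [[-5.9, -5.8, -2.25], [0, 0, -4.5], 0], [[-6.36, -6.14, -2.25], [0, 0, -4.76], 0], [[-6.36, -6.14, -2.25], [0, 0, -4.76], 0], [[-6.36, -6.14, -2.25], [0, 0, -4.76], 0]])

```text
t: 33.58
eef_pos: [0.454, 0.1447, 0.2094]
tool_rot: [0.0, 0.89, 0.456, 0.0]
contact_force: [-0.0, -0.0, -0.4]
gripper_width: 0.502
```

```bash
python3 - <<'E'
from mv import *
where(2); d=save("top","top12.png",(130,245,255,390),5.5); e=save("side","side12.png",(110,225,240,400),5)
print(tips({"top":d,"side":e},P)); rel(2,.8,.153); where(2)
E
```

```text
t 33.575 q by pos 0.867 q by yaw 0.802 r 0.0332 z 0.2094 F [-0.  -0.  -0.4] w 0.502 tilt [ 0.001 -0.    -1.   ]
{'top': [(np.float64(1.625), np.float64(0.37)), (np.float64(1.615), np.float64(0.11)), (np.float64(1.745), np.float64(35.81)), (np.float64(1.625), np.float64(0.23))], 'side': [(np.float64(1.635), np.float64(2.28)), (np.float64(1.615), np.float64(1.59)), (np.float64(0.9), np.float64(0.61)), (np.float64(1.64), np.float64(1.42))]}
t 33.675 target [0.4528 0.1429 0.153 ] shift [-0.08  0.    2.25] turn [ 0.   -0.   -0.01]
t 33.675 q by pos 0.863 q by yaw 0.802 r 0.0331 z 0.2092 F [ 0.4 -0.4 -0.6] w 0.501 tilt [ 0.001 -0.    -1.   ]
```

View pics/side12.png

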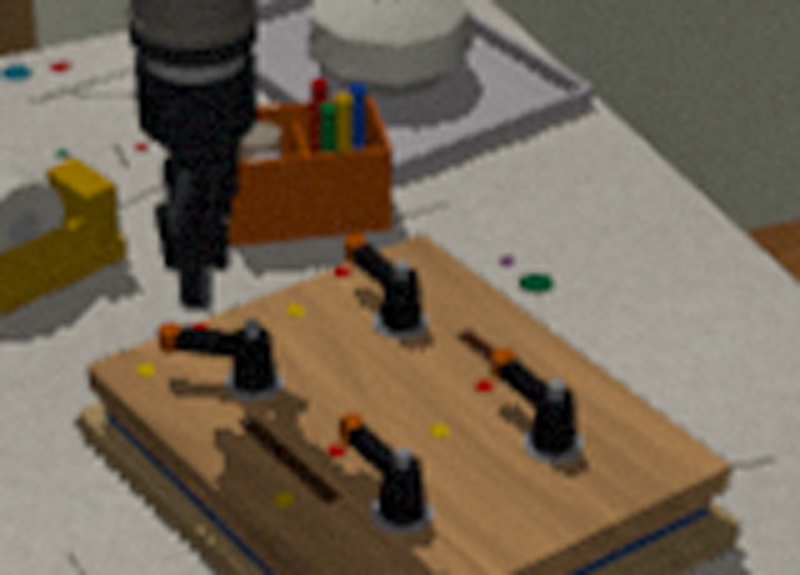

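Three levers read 1.615–1.625, at red. The last one, near-left:

apply_moves(moves=[[[-0.08, 0.0, 0.9], [0, 0, 0], 0], [[-0.08, 0.0, 1.8], [0, 0, 0], 0], [[-0.08, 0.0, 2.25], [0, 0, 0], 0], [[-0.08, 0.0, 2.25], [0, 0, 0], -0.3], [[-0.08, 0.0, 2.25], [0, 0, 0], -1], [[-0.08, 0.0, 2.25], [0, 0, 0], -1], [[-0.08, 0.0, 2.25], [0, 0, 0], -1], [[-0.08, 0.0, 2.25], [0, 0, 0], -1], [[0.01, 0.0, 2.25], [0, 0, 0.4], -1], [[0.13, 0.02, 2.25], [0, 0, 0.9], -1], [[0.24, 0.04, 2.25], [0, 0, 1.4], -1], [[0.35, 0.07, 2.25], [0, 0, 1.9], -1], [[0.46, 0.11, 2.25], [0, 0, 2.4], -1], [[0.56, 0.17, 2.25], [0, 0, 2.9], -1], [[0.66, 0.23, 2.25], [0, 0, 3.4], -1], [[0.75, 0.29, 2.25], [0, 0, 3.9], -1], [[0.82, 0.35, 2.25], [0, 0, 4.3], -1], [[0.88, 0.4, 2.25], [0, 0, 4.6], -1], [[0.93, 0.43, 2.25], [0, 0, 4.75], -1], [[0.93, 0.43, 2.25], [0, 0, 4.75], -1]])

```text
t: 36.17
eef_pos: [0.4742, 0.1567, 0.1532]
tool_rot: [0.001, 0.998, 0.061, -0.002]
contact_force: [-7.1, -7.1, 14.2]
gripper_width: 0.141
```

```bash
python3 - <<'E'
from mv import *
where(2); o=get_obs(); print(np.round(o["torque"],2),np.round(o["q"],2))
E
```

```text
t 36.175 q by pos 1.586 q by yaw 1.627 r 0.0335 z 0.1532 F [-7.1 -7.1 14.2] w 0.141 tilt [-0.003 -0.002 -1.   ]
[-1.47  1.39  0.6 ] [-0.99  0.49  0.69  2.13 -0.49  0.69  0.16]
```

apply_moves(moves=[[[0, 0, 0], [0, 0, 0], 0], [[0, 0, 0], [0, 0, 0], 0], [[0, 0, -0.2], [0, 0, 0], 0], [[0, 0, -1.0], [0, 0, 0], 0], [[0, 0, -2.2], [0, 0, 0], 0], [[0, 0, -3.8], [0, 0, 0], 0], [[0, -0.5, -5.0], [0, 0, 0], 0], [[0, -2.0, -5.5], [0, 0, 0], 0], [[0, -4.0, -5.5], [0, 0, 0], 0], [[0, -6.0, -5.5], [0, 0, 0], 0], [[0, -8.0, -5.5], [0, 0, 0], 0], [[0, -9.0, -5.5], [0, 0, 0], 0], [[0, -9.0, -5.5], [0, 0, 0], 0], [[0, -9.0, -5.5], [0, 0, 0], 0]])

```text
t: 37.92
eef_pos: [0.4488, 0.3793, 0.2905]
tool_rot: [0.0, 0.998, 0.059, 0.0]
contact_force: [0.8, -0.2, -0.6]
gripper_width: 0.501
```

```bash
python3 - <<'E'
from mv import *
d=save("top","top13.png",(100,260,180,480),2.6); e=save("side","side13.png",None,1)
print(tips({"top":d,"side":e},P),fitp({"top":d},P))
for n in("squash","tape_dispenser","caddy","glue_bottle"):
  for c in ("top","side"):
    for r in silhouettes(c,n)[:1]: print(n,c,np.round(r["pixel"],1),round(r["conf"],2))
print(get_obs()["t"],np.round(get_obs()["contact_force"],1))
E
```

```text
{'top': [(np.float64(1.625), np.float64(0.57)), (np.float64(1.61), np.float64(0.21)), (np.float64(1.745), np.float64(35.81)), (np.float64(1.605), np.float64(0.24))], 'side': [(np.float64(1.645), np.float64(2.21)), (np.float64(1.625), np.float64(1.7)), (np.float64(1.745), np.float64(30.07)), (np.float64(1.61), np.float64(1.73))]} (array([0.55622427, 0.05084829, 0.18100657]), np.float64(0.16963898475097888), 16)
squash top [209.4 451.9] 0.97
squash side [300.1 368.2] 0.89
tape_dispenser top [229.  216.7] 0.59
tape_dispenser side [205.2 319.9] 0.57
caddy top [162.  217.6] 0.71
caddy side [141.9 302.8] 0.67
glue_bottle top [174.2 438.9] 0.73
glue_bottle side [269.  397.1] 0.71
38.425 [ 0.1 -0.5  0.3]
```

View pics/top13.png

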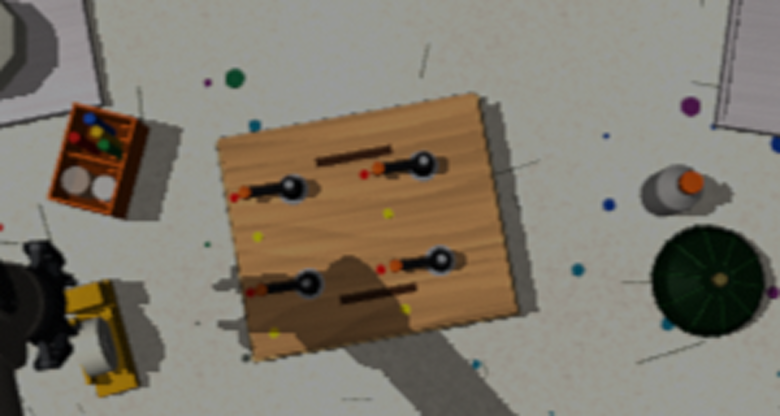

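View pics/side13.png

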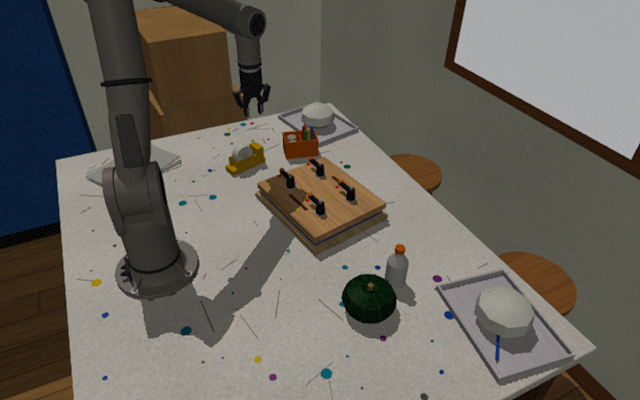

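All four arms point along the press's +y to their red dots; the bystanders have not moved. The near-left knob lies in shadow and the colour test missed it, so I measure it with a looser threshold.

```bash
python3 - <<'E'
from mv import *
d=save("top","top14.png",(190,240,260,330),8)
im=d["color"]; hsv=cv2.cvtColor(im,cv2.COLOR_RGB2HSV)
for q in(1.5,1.6): print(q,proj(d,toW(P,piv[2]+.0575*dirq(q),.096)))
m=(hsv[:,:,0]>=4)&(hsv[:,:,0]<=14)&(hsv[:,:,1]>190)&(hsv[:,:,2]>40)
sub=np.argwhere(m[200:222,270:292]); print(len(sub),sub.mean(0)[::-1]+[270,200])
E
```

```text
1.5 [[280.33574414 212.92522998]]
1.6 [[280.00436956 211.18946044]]
24 [279.5  211.25]
```

View pics/top14.png

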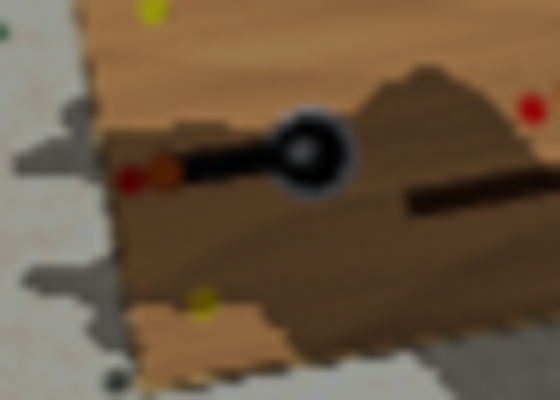

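The near-left knob is at (211.2, 279.5), against a predicted row of 211.2 for 1.6 rad, so it is home.

```bash
python3 -c "
from station import *
print(hand_in())"
```

```text
the job is handed in; nothing more can be done
None
```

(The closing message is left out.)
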